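# Load the fat fuse cartridge into the spring-contact fuse base

## Robot

A 6-joint arm with a two-finger parallel gripper is mounted at the origin on the work surface. World frame = base frame: x ahead of the robot, y to its left, z up, the work surface at z = 0. Lengths are in m, angles in rad, forces in N, time in s.
With the tool pointing down it reaches from about 0.35 to 0.875 m from the base axis. Payload 4.2 kg.
Tool frame: the origin (TCP) lies on the mounting face of the last link; the fingertips stand 182 mm ahead of it and the grasp point (between the pads) lies 164 mm ahead of it (tips_ahead is the distance from the TCP to the fingertips, in m); x points along the fingers, z is the direction in which the jaws open and shut, and the axes are right-handed (so a half turn about x gives the same grasp; the last joint's range is limited). The gripper opens to 87 mm and grips with 3 to 60 N. Pads are 19 mm wide; open, the fingers measure 117 mm over their backs; the gripper's body (75 mm by 190 mm) begins 51 mm behind the grasp point.
Start: joints at [-1.005, 0.385, 0.008, 0, -1.194, -0.259], TCP at [0.189, -0.596, 0.405] pointing down, gripper open.
Joint ranges: [-3.14, 3.14], [-1.21, 2.06], [-1.07, 1.41], [-3.16, 2.05], [-2.99, -0.16], [-3.1, 3.1]. Speed limits (rad/s): [2.79, 2.79, 3.14, 3.14, 3.14, 3.14].

## Interface

Orientations are given as a unit quaternion [w, x, y, z].
In Python, from cell import * gives the robot as it stands.
- The arm moves only by the shell command python3 -m creep 'ROWS' [FORCE]. ROWS is JSON, a list of rows, each a list of 7 numbers: the shift along the tool's x, y, z in cm, then the turn, a rotation vector about the tool's x, y, z in degrees, then the finger opening in cm, from 0 to 8.7. A call has 1 to 20 rows; each row is the pose to reach, as a shift and turn from the pose measured when the call began, along the tool's axes at that moment; what a row does not reach only later rows make up. A row lasts 1/12 s, in which the tool goes at most 41.7 mm and 7.16 degrees, less where a joint would pass 70% of its speed; a pose out of reach is approached as far as the arm can. A call with a gripper value outside its range is refused whole. The fingers move at their own pace and stop on an object; FORCE is the grip in N (left out, the last holds). Time passes only in rows, so rows that repeat a pose let the fingers close. It gives the time, the measured TCP pose, the force and the opening at its end, in the units of the state.
- get_state(): the state, without advancing time (a new reading comes with each control period).
- grab_frame(name): name is "scene" or "top" or "wrist"; returns (picture, depth): 384x512x3 uint8, red, green, blue; 384x512 float32, m along the optical axis (not along the pixel's ray), 0 where there is no reading.
- calibration(name): a dict with "fx", "fy", "cx", "cy" (pixels), "dist" ([k1, k2, p1, p2, k3] as OpenCV has them; the pictures are not rectified), "position" and "attitude" of the camera in the world. Camera axes: x right, y down, z forward; pixel columns grow to the right and rows downward; lengths in m; the calibration is good to about 2 mm. A picture is of the moment at which its call begins: read the wrist's pose just before it. calibration takes no time and is no camera call; for the wrist camera it gives the pose at the moment of the call.
- sign_off(): hands the job in, once; it reports no verdict.
Trained networks look in the newest picture that a camera, given by its name, has taken for a name from the list of things; names that differ only in an ending like _2 or _b are one class to them, and where a whole thing is asked for, a point or a joint stands for the part that bears it (a point fixed in the world has none). Each returns a list of dicts, best first, with "p" (0 to 1); they miss things now and then, are a little off and sometimes report something else, mostly with a low value. They report only what shows in the picture. A call takes as long as a camera call. They do not tell look-alikes from the thing itself.
- silhouettes(camera, thing): "pixels" (384x512 bool, what is visible of it) and "rect" ([left, top, right, bottom] in pixels, round what is visible of it).
- place_of(camera, thing): "point" ([column, row] in pixels: a listed point, or the origin of a listed thing).
The state is a dict: "time": time; "qpos": joint angles; "qvel": joint speeds; "tau": joint torques, N m; "eef_pos": TCP position; "tcp_rot": TCP orientation; "wrist_force": force on the tool from outside, world axes, zero at the start; "torque": the same for the moment, N m; "opening": finger opening in m.
Only numpy, scipy, OpenCV 4.12 (cv2) and the standard library are available. Lean on these libraries where they do the work, as an engineer would, in place of code of your own. Each camera call takes 0.05 s, during which the arm holds its last target. There are 200 camera calls.

## Task

Put the fat white fuse cartridge into the empty fuse base on the bench: one end against the sprung contact plate, pushing it back, and the other end pressed down behind the copper stop, so that the fuse lies level, fully home in its bed and held by the spring when you let go.

Things in the scene. Friction and masses are not known exactly. Their poses are not given: they have to be found in the camera images.
- fuse_mid (a point): Centre of the fat fuse: cylinder 27 mm diameter, 60 mm long (along its x axis), white ceramic with brass end caps, ends alike, about 90 g. Lies level on a wooden vee cradle (foot 76 x 50 x 6 mm, vee narrower than the fuse), axis 36 mm above the bench; grip it across its middle. Like cradles carry bystanders: a thin fuse (14 mm diameter, 51 long) and a steel dowel (30 mm, 90 long).
- seat (a point): Where the fat fuse's centre belongs in the fuse base, 36 mm above the bench. x: level along the bed, from the fixed stop to the sprung plate; z up. Base: fixed black foot plate 130 x 76 x 6 mm with a vee bed 22 mm wide that centres the fuse. The free gap from stop to plate is 54 mm, the fuse 60 mm: push the plate back over 6 mm (about 12 is good) before lowering the other end.
- stop (a point): Top edge (middle) of the fixed copper stop, 36 mm wide, at x = -39, z = +3 mm from the seat point. Its upright face is at x = -30 mm from the seat point up to 6 mm below it; above that it leans outwards at 45 degrees as a lead-in to this edge. A level fuse passes over it with its axis 17 mm or more above the seat point.
- contact (a joint): Travel of the upright copper contact plate along the seat's +x, m: 0 free (face 24 mm from the seat point), 0.020 end stop, about 0.006 with the fuse home. Springs back; 3 N to start, 5.4 N at 6 mm, 11 N at 20 mm. Plate 36 mm wide, from 14 mm below to 28 mm above the seat point; spring and black housing block (24 mm above the seat point, 51 to 63 mm along x) behind it.
Not all that is in view belongs to the job. Leave any pink or purple look-alike of the part that bears fuse_mid alone. Of the things shaped like the part that bears seat, the black one is meant.

How it is judged:
At the end, for the whole second after the job is handed in: The fat fuse lies in the bed of the fuse base: its centre within 6 mm of the seat point along the bed, 5 mm across it and 4 mm in height, its axis within 10 degrees of the bed's, the sprung contact plate held back by more than 3 mm, and the fuse let go (x of fuse_mid in the frame of seat between -0.006 and 0.006 m and y of fuse_mid in the frame of seat between -0.005 and 0.005 m and z of fuse_mid in the frame of seat between -0.004 and 0.004 m and angle between the x axis of fuse_mid and the x axis of seat, either way round below 0.175 rad and value of joint contact above 0.003 m); the robot touches nothing.
It also fails if it takes over 38 s, if anything falls off the work surface, if the arm or the gripper's body presses on something with over 40 N, if the wrist force passes 120 N, or if a joint passes its speed limit or range.

## Working session

There is one attempt and no reset: what is moved stays moved. The work goes in short steps, Python scripts to look and compute and a shell command to move; the robot and the scene stay as the last step left them, time stands still between calls to the robot, and variables do not carry over. Pictures are saved under pics/ and viewed, about 8 in all and at most 12, crops included, and the job is handed in when it is done.

```bash
mkdir -p pics; cat > h.py <<'E'
from cell import *
import numpy as np, cv2
from scipy.spatial.transform import Rotation as R
def rot(q): return R.from_quat([q[1],q[2],q[3],q[0]]).as_matrix()
def ray(cal,px):
    K=np.array([[cal['fx'],0,cal['cx']],[0,cal['fy'],cal['cy']],[0,0,1]])
    u=cv2.undistortPoints(np.array(px,float).reshape(-1,1,2),K,np.array(cal['dist'],float)).reshape(-1,2)
    return np.c_[u,np.ones(len(u))]
def topos(cal,px,d):
    return np.array(cal['position'])+(ray(cal,px)*np.reshape(d,(-1,1)))@rot(cal['attitude']).T
def atz(cal,px,z):
    r=ray(cal,px)@rot(cal['attitude']).T; p=np.array(cal['position'])
    return p+r*((z-p[2])/r[:,2:3])
def cloud(cal,depth,mask):
    v,u=np.nonzero(mask&(depth>0)); return topos(cal,np.c_[u,v],depth[v,u])
def save(n,im): cv2.imwrite('pics/'+n+'.png',im[:,:,::-1])
E
python3 - <<'E'
from h import *
ims=[]
print(get_state()); 
for c in ['top','scene']:
    cal=calibration(c); im,d=grab_frame(c); ims.append(im.copy())
    np.savez(c,im=im,d=d)
    print(c,cal)
    for t in ['fuse_mid','seat','stop','contact']:
        if t!='contact':
            for r in place_of(c,t)[:4]:
                print(t,np.round(r['point'],1),round(r['p'],2),atz(cal,[r['point']],.036 if t!='stop' else .039).round(4))
        for r in silhouettes(c,t)[:4]:
            print(' sil',t,r['rect'],round(r['p'],2),im[r['pixels']].mean(0).round())
save('a',np.vstack(ims)[:, :] if 0 else cv2.resize(np.hstack(ims),(800,300)))
save('top',ims[0])
E
```

```text
{'time': 0.0, 'qpos': array([-1.00545084e+00,  3.85551570e-01,  6.65896727e-03, -5.19519276e-04,
       -1.19402273e+00, -2.58603974e-01]), 'qvel': array([ 0.00115522, -0.00118778, -0.00179995, -0.00131981,  0.00197962,
       -0.0001546 ]), 'tau': array([ 1.31263409e-03, -3.90664959e+01,  1.87404835e+01,  4.21992436e+00,
        1.09353557e-02, -2.05297952e-04]), 'eef_pos': array([ 0.18869945, -0.59562055,  0.40367212]), 'tcp_rot': array([ 0.41823246, -0.56984032,  0.41736794,  0.57111086]), 'wrist_force': array([ 0.64757206, -0.28653642,  0.12045386]), 'torque': array([-0.07351009,  0.02538961, -0.04006424]), 'opening': 0.08719406713189581}
top {'fx': 369.91096320943444, 'fy': 369.91096320943444, 'cx': 251.8300011357177, 'cy': 189.6235914124138, 'dist': array([-0.10950985,  0.        ,  0.        ,  0.        ,  0.        ]), 'position': array([ 0.45784551, -0.03037053,  0.88313689]), 'attitude': array([-0.05594728,  0.71496823, -0.6962631 ,  0.03013341])}
fuse_mid [275.6 145.7] 0.76 [[ 0.6662 -0.0506  0.036 ]]
fuse_mid [282.1 105. ] 0.69 [[ 0.7662 -0.0643  0.036 ]]
fuse_mid [325.9
[... 1357 characters left out ...]
.65 [232. 212. 158.]
seat [298.7 129. ] 0.93 [[0.3319 0.2064 0.036 ]]
seat [317.1 175.9] 0.64 [[0.5132 0.1846 0.036 ]]
 sil seat [274.3, 120.1, 322.5, 148.2] 0.89 [146.  76. 151.]
 sil seat [293.5, 167.6, 345.5, 193.8] 0.57 [75. 60. 51.]
 sil seat [323.6, 164.4, 342.5, 185.8] 0.46 [148. 113.  94.]
stop [299.4 172.6] 0.82 [[0.4913 0.1442 0.039 ]]
stop [287. 124.] 0.62 [[0.3045 0.1804 0.039 ]]
 sil stop [290.8, 167.0, 341.6, 196.0] 0.95 [76. 61. 51.]
 sil stop [276.6, 118.6, 324.4, 151.8] 0.88 [147.  78. 150.]
 sil stop [231.1, 244.4, 260.9, 262.0] 0.5 [233. 212. 157.]
 sil contact [312.1, 128.6, 319.3, 133.1] 0.5 [164. 136. 135.]
 sil contact [323.3, 164.7, 342.4, 185.5] 0.47 [158. 121. 100.]
```

View pics/a.png

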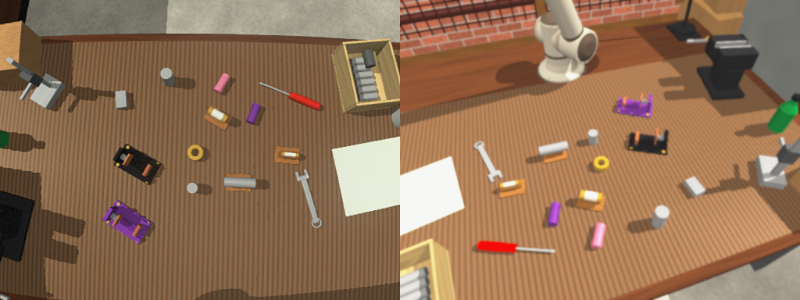

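```bash
cat >> h.py <<'E'
def go(pos,ang,tilt=None):
    """shift cm / turn deg in tool axes to bring the GRASP point to pos, tool down, jaw axis z horizontal at world angle ang(rad)"""
    s=get_state(); T=rot(s['tcp_rot'])
    best=None
    for a in (ang,ang+np.pi):
        x=np.array([0,0,-1.]); z=np.array([np.cos(a),np.sin(a),0]); W=np.c_[x,np.cross(z,x),z]
        rv=R.from_matrix(T.T@W).as_rotvec(degrees=True)
        sh=T.T@(np.array(pos)-W[:,0]*.164-s['eef_pos'])*100
        print('  shift',sh.round(2),'turn',rv.round(1),'q6',s['qpos'][5].round(2))
E
python3 - <<'E'
from h import *
s=get_state(); c=calibration('wrist'); T=rot(s['tcp_rot'])
print('cam in tool',(T.T@(c['position']-s['eef_pos'])).round(3)); print((T.T@rot(c['attitude'])).round(2)); print('tool',T.round(3))
for n in ['top','scene']:
    z=np.load(n+'.npz'); cal=calibration(n); d=z['d'];im=z['im']
    k=np.zeros(d.shape,bool)
    v,u=np.nonzero(d>0); P=topos(cal,np.c_[u,v],d[v,u])
    m=(np.hypot(P[:,0]-.668,P[:,1]+.052)<.045)&(P[:,2]>.03)&(P[:,2]<.06)
    Q=P[m]; w,V=np.linalg.eigh(np.cov(Q[:,:2].T)); print(n,len(Q),Q.mean(0).round(4),Q.max(0).round(3),'axis',np.degrees(np.arctan2(*V[::-1,1])),np.sqrt(w))
    m=(np.hypot(P[:,0]-.511,P[:,1]-.184)<.09)&(P[:,2]>.002)&(P[:,2]<.015)
    Q=P[m]; r=cv2.minAreaRect(Q[:,:2].astype(np.float32)*1000); print(' base',len(Q),r)
go([.667,-.052,.15],np.radians(64-90))
E
```

```text
cam in tool [0.02  0.076 0.   ]
[[-0.   -0.27  0.96]
 [ 0.   -0.96 -0.27]
 [ 1.    0.    0.  ]]
tool [[-0.    -0.953 -0.302]
 [-0.    -0.302  0.953]
 [-1.     0.     0.   ]]
top 296 [ 0.6628 -0.0552  0.0458] [ 0.687 -0.023  0.051] axis 61.93193914503253 [0.00740823 0.01782839]
 base 1467 ((511.7137145996094, 181.29261779785156), (176.116455078125, 173.6188201904297), 16.321239471435547)
scene 345 [ 0.6695 -0.0548  0.0451] [ 0.692 -0.022  0.052] axis 62.537215266850325 [0.00687718 0.01808654]
 base 1225 ((512.4737548828125, 183.89210510253906), (174.23135375976562, 177.01101684570312), 0.12118647992610931)
  shift [  9.08 -62.01  37.39] turn [133.6  -0.   -0. ] q6 -0.26
  shift [  9.08 -62.01  37.39] turn [-46.4   0.   -0. ] q6 -0.26
```

```bash
python3 -m creep '[[4,-62,37.4,-46,0,0,6],[4,-62,37.4,-46,0,0,6],[4,-62,37.4,-46,0,0,6],[4,-62,37.4,-46,0,0,6],[4,-62,37.4,-46,0,0,6],[4,-62,37.4,-46,0,0,6],[4,-62,37.4,-46,0,0,6],[4,-62,37.4,-46,0,0,6],[4,-62,37.4,-46,0,0,6],[4,-62,37.4,-46,0,0,6],[4,-62,37.4,-46,0,0,6],[4,-62,37.4,-46,0,0,6],[4,-62,37.4,-46,0,0,6],[4,-62,37.4,-46,0,0,6],[4,-62,37.4,-46,0,0,6],[4,-62,37.4,-46,0,0,6],[4,-62,37.4,-46,0,0,6],[4,-62,37.4,-46,0,0,6],[4,-62,37.4,-46,0,0,6],[4,-62,37.4,-46,0,0,6]]' 40
cat > fuse.py <<'E'
from h import *
c='wrist'; cal=calibration(c); im,d=grab_frame(c); save('w1',im); np.savez('w1',im=im,d=d)
for r in place_of(c,'fuse_mid')[:3]: print(r['p'],r['point'],atz(cal,[r['point']],.036).round(4))
v,u=np.nonzero(d>0); P=topos(cal,np.c_[u,v],d[v,u])
m=(np.hypot(P[:,0]-.667,P[:,1]+.053)<.05)&(P[:,2]>.041)&(P[:,2]<.065)
Q=P[m].astype(np.float32); r=cv2.minAreaRect(Q[:,:2]*1000); print(r,np.percentile(Q[:,2],[50,90,98]))
b=cv2.boxPoints(r); e=max([b[1]-b[0],b[2]-b[1]],key=np.linalg.norm); a=np.arctan2(e[1],e[0]); print('axis',np.degrees(a))
go([r[0][0]/1000,r[0][1]/1000,.036],a+np.pi/2)
E
python3 fuse.py
```

```text
time: 2.47
eef_pos: [0.6673, -0.051, 0.3639]
tcp_rot: [0.161, -0.688, 0.161, 0.689]
wrist_force: [-0.6, -0.3, -0.2]
opening: 0.0599
0.97 [251.5, 166.2] [[ 0.6632 -0.0578  0.036 ]]
0.73 [190.4, 70.3] [[ 0.6735 -0.163   0.036 ]]
0.57 [158.4, 193.1] [[ 0.7602 -0.0747  0.036 ]]
((663.603759765625, -56.21855545043945), (60.368499755859375, 24.991352081298828), 60.9174919128418) [0.04718635 0.04897761 0.04981916]
axis 60.917465
  shift [16.48  0.44  0.08] turn [ 2.6  0.  -0. ] q6 -0.62
  shift [16.48  0.44  0.08] turn [-177.4    0.     0. ] q6 -0.62
```

View pics/w1.png

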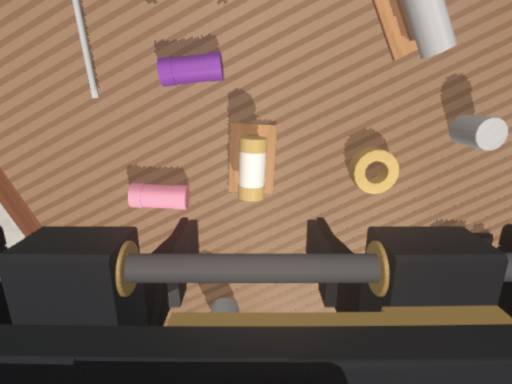

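```bash
python3 -m creep '[[0,0.4,0.1,2.6,0,0,6],[4,0.4,0.1,2.6,0,0,6],[8,0.4,0.1,2.6,0,0,6],[12,0.4,0.1,2.6,0,0,6],[15,0.4,0.1,2.6,0,0,6],[16.5,0.4,0.1,2.6,0,0,6],[16.5,0.4,0.1,2.6,0,0,6],[16.5,0.4,0.1,2.6,0,0,2],[16.5,0.4,0.1,2.6,0,0,2],[16.5,0.4,0.1,2.6,0,0,2],[16.5,0.4,0.1,2.6,0,0,2],[16.5,0.4,0.1,2.6,0,0,2],[16.5,0.4,0.1,2.6,0,0,2],[14.5,0.4,0.1,2.6,0,0,2],[11,0.4,0.1,2.6,0,0,2],[7,0.4,0.1,2.6,0,0,2],[7,0.4,0.1,2.6,0,0,2]]' 40
python3 - <<'E'
from h import *
go([.47,.10,.12],np.radians(64-90)); print(get_state()['eef_pos'])
E
```

```text
time: 3.98
eef_pos: [0.666, -0.0557, 0.3043]
tcp_rot: [-0.178, 0.69, -0.175, -0.679]
wrist_force: [0.7, 0.3, 1.2]
opening: 0.0248
  shift [ 1.7  -4.14 24.71] turn [177.1   0.6   1.3] q6 -0.67
  shift [ 1.7  -4.14 24.71] turn [-2.9 -0.8  0.4] q6 -0.67
[ 0.66599943 -0.05572866  0.30431111]
```

```bash
python3 -m creep '[[-1.3,-0.8,4,0,0,0,2],[-1.3,-0.8,24.7,-2.9,-0.8,0.4,2],[-1.3,-0.8,24.7,-2.9,-0.8,0.4,2],[-1.3,-0.8,24.7,-2.9,-0.8,0.4,2],[-1.3,-0.8,24.7,-2.9,-0.8,0.4,2],[-1.3,-0.8,24.7,-2.9,-0.8,0.4,2],[-1.3,-0.8,24.7,-2.9,-0.8,0.4,2],[-1.3,-0.8,24.7,-2.9,-0.8,0.4,2],[-1.3,-0.8,24.7,-2.9,-0.8,0.4,2],[-1.3,-0.8,24.7,-2.9,-0.8,0.4,2]]'
cat > seat.py <<'E'
from h import *
import sys
c='wrist'; s=get_state(); T=rot(s['tcp_rot']); cal=calibration(c); im,d=grab_frame(c); save(sys.argv[1],im); np.savez('w2',im=im,d=d,p=cal['position'],a=cal['attitude'])
print('tool',T.round(3),'grasp',(s['eef_pos']+T[:,0]*.164).round(4))
for t,z in [('seat',.036),('stop',.039),('fuse_mid',.15)]:
    for r in place_of(c,t)[:2]: print(t,r['p'],r['point'],atz(cal,[r['point']],z).round(4))
for t in ['contact','fuse_mid']:
  for r in silhouettes(c,t)[:2]:
    Q=cloud(cal,d,r['pixels']); print(t,r['p'],r['rect'],len(Q),Q.mean(0).round(4) if len(Q) else '')
v,u=np.nonzero(d>0); P=topos(cal,np.c_[u,v],d[v,u])
m=(np.hypot(P[:,0]-.511,P[:,1]-.184)<.1)&(P[:,2]>.003)&(P[:,2]<.012)
blk=im[v,u].max(1)<70
for mm in (m&blk,):
    Q=P[mm].astype(np.float32)
    r=cv2.minAreaRect(Q[:,:2]*1000); print('base',len(Q),r)
E
python3 seat.py w2
```

```text
time: 4.82
eef_pos: [0.4544, 0.0708, 0.3142]
tcp_rot: [-0.159, 0.69, -0.159, -0.688]
wrist_force: [0.0, 0.5, -1.1]
opening: 0.025
tool [[ 0.002 -0.439 -0.898]
 [-0.    -0.898  0.439]
 [-1.    -0.001 -0.002]] grasp [0.4548 0.0707 0.1502]
seat 0.61 [436.5, 257.0] [[0.3325 0.2035 0.036 ]]
stop 0.55 [447.8, 217.1] [[0.3134 0.1683 0.039 ]]
fuse_mid 0.56 [253.8, 245.3] [[0.4518 0.0683 0.15  ]]
contact 0.88 [430.6, 281.3, 467.4, 313.3] 690 [0.3428 0.2284 0.0553]
fuse_mid 0.83 [226.1, 180.7, 281.9, 313.1] 4986 [0.4504 0.0639 0.1544]
base 8 ((548.919189453125, 184.18360900878906), (3.1062920093536377, 3.4364378452301025), 16.166494369506836)
```

View pics/w2.png

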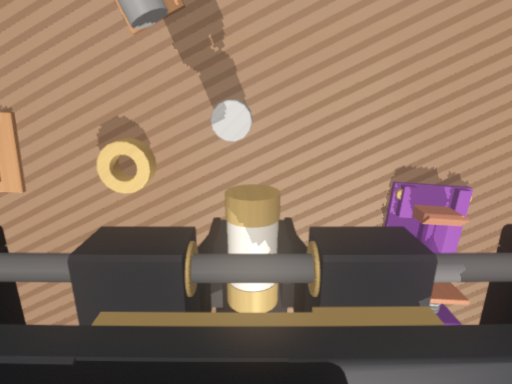

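```bash
python3 -m creep '[[-1,-18.6,0,0,0,0,2],[-1,-18.6,0,0,0,0,2],[-1,-18.6,0,0,0,0,2],[-1,-18.6,0,0,0,0,2],[-1,-18.6,0,0,0,0,2],[-1,-18.6,0,0,0,0,2],[-1,-18.6,0,0,0,0,2]]'
python3 seat.py w3
```

```text
time: 5.7
eef_pos: [0.5361, 0.2381, 0.3223]
tcp_rot: [0.159, -0.689, 0.16, 0.689]
wrist_force: [-0.4, -0.9, -1.1]
opening: 0.0248
tool [[-0.002 -0.439 -0.898]
 [-0.002 -0.898  0.439]
 [-1.     0.002  0.001]] grasp [0.5359 0.2378 0.1583]
seat 0.76 [468.8, 37.0] [[0.3305 0.2045 0.036 ]]
seat 0.69 [250.6, 114.7] [[0.5098 0.1837 0.036 ]]
fuse_mid 0.67 [251.5, 245.3] [[0.5358 0.2386 0.15  ]]
contact 0.8 [226.8, 138.0, 275.3, 176.0] 1071 [0.5237 0.2106 0.0481]
contact 0.65 [428.3, 64.5, 509.1, 106.9] 1260 [0.351  0.2305 0.0494]
fuse_mid 0.98 [225.9, 181.7, 280.4, 311.2] 4806 [0.5314 0.2308 0.1634]
base 166 ((524.714599609375, 175.44882202148438), (40.14360046386719, 10.988687515258789), 63.26493453979492)
```

View pics/w3.png

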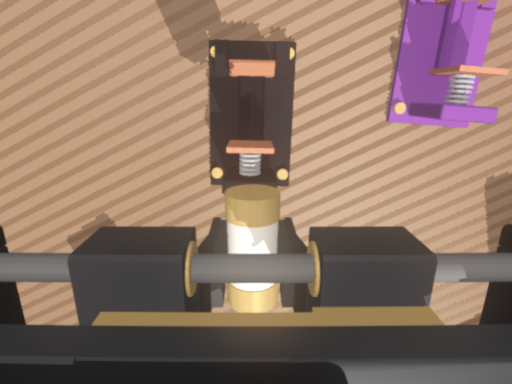

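```bash
cat > ana.py <<'E'
from h import *
z=np.load('w2.npz'); cal=calibration('wrist'); cal=dict(cal,position=z['p'],attitude=z['a']); im=z['im'];d=z['d']
S=atz(cal,[[214,51],[291,53],[217,173],[283,174]],.008); print('screws',S.round(4),'mid',S.mean(0).round(4))
a=(S[2]+S[3]-S[0]-S[1])[:2]; print('axis',np.degrees(np.arctan2(a[1],a[0])))
hsv=cv2.cvtColor(im,cv2.COLOR_RGB2HSV); o=(hsv[...,0]<14)&(hsv[...,1]>110)&(hsv[...,2]>90)
for n,(r0,r1) in {'stop':(52,85),'plate':(135,160)}.items():
    m=np.zeros_like(o); m[r0:r1,220:285]=o[r0:r1,220:285]; Q=cloud(cal,d,m); 
    v,u=np.nonzero(m); print(n,len(Q),'px',u.min(),u.max(),v.min(),v.max(),Q[:,2].min().round(3),Q[:,2].max().round(3))
    q=Q[Q[:,2]>np.percentile(Q[:,2],80)]; r=cv2.minAreaRect((q[:,:2]*1000).astype(np.float32)); print('  top',q.mean(0).round(4),r)
    r=cv2.minAreaRect((Q[:,:2]*1000).astype(np.float32)); print('  all',Q.mean(0).round(4),r)
r=silhouettes('wrist','fuse_mid')[0]; Q=cloud(cal,d,r['pixels'])
Q=Q[Q[:,2]>.155];T=rot(get_state()['tcp_rot']); 
L=(Q-get_state()['eef_pos'])@T; print('fuse in tool',np.percentile(L,[1,50,99],axis=0).round(4))
k=np.median(im[230:260,240:265].reshape(-1,3),0);
E
python3 ana.py
```

```text
screws [[0.5152 0.1228 0.008 ]
 [0.4563 0.1534 0.008 ]
 [0.5631 0.2197 0.008 ]
 [0.5072 0.2481 0.008 ]] mid [0.5104 0.186  0.008 ]
axis 62.704591303260855
stop 611 px 229 275 59 77 0.004 0.04
  top [0.4913 0.1482 0.0386] ((491.72332763671875, 148.38211059570312), (4.4496026039123535, 35.15215301513672), 63.79655075073242)
  all [0.4934 0.1505 0.0305] ((492.0209045410156, 149.50698852539062), (15.260424613952637, 39.71063232421875), 63.5090446472168)
plate 378 px 225 274 140 154 0.005 0.065
  top [0.5204 0.2039 0.062 ] ((520.529541015625, 205.28158569335938), (4.030795097351074, 35.7938346862793), 64.07005310058594)
  all [0.5215 0.2041 0.0429] ((525.8034057617188, 209.0279541015625), (15.414168357849121, 41.6964111328125), 62.45076370239258)
fuse in tool [[ 0.1554 -0.0303 -0.0111]
 [ 0.1583  0.0111  0.0014]
 [ 0.1675  0.0292  0.0137]]
```

```bash
cat >> ana.py <<'E'
print('---'); s=get_state()
m=np.zeros(d.shape,bool); m[185:305,238:268]=1; L=(cloud(cal,d,m)-s['eef_pos'])@T
L=L[(abs(L[:,2]-.001)<.004)&(L[:,0]>.14)]
for y in np.arange(-.035,.036,.007):
    q=L[abs(L[:,1]-y)<.0035]
    if len(q): print(y.round(3),len(q),np.median(q[:,0]).round(4))
go([.509-.009*.4415,.182-.009*.897,.036+.030],np.radians(63.8-90))
E
python3 ana.py | sed -n '/---/,$p'
```

```text
---
-0.028 29 0.1568
-0.021 223 0.1567
-0.014 115 0.1572
-0.0 43 0.1573
0.007 230 0.1571
0.014 228 0.1569
0.021 245 0.1564
0.028 415 0.1601
  shift [ 9.37  6.98 -0.01] turn [-1.799e+02  1.000e-01 -0.000e+00] q6 -1.15
  shift [ 9.37  6.98 -0.01] turn [ 0.1 -0.  -0. ] q6 -1.15
```

```bash
python3 -m creep '[[0,3,0,0,0,0,2],[0,7.1,0,0,0,0,2],[0,7.1,0,0,0,0,2],[3,7.1,0,0,0,0,2],[6,7.1,0,0,0,0,2],[8,7.1,0,0,0,0,2],[9.2,7.1,0,0,0,0,2],[9.7,7.1,0,0,0,0,2],[9.7,7.1,0,0,0,0,2],[9.7,7.1,0,0,0,0,2]]' 50
cat > chk.py <<'E'
from h import *
import sys
s=get_state();T=rot(s['tcp_rot']); g=s['eef_pos']+T[:,0]*.1705-np.array([.509,.182,.036]); a=np.radians(63.8)
print('fuse est in seat mm',(np.array([g[0]*np.cos(a)+g[1]*np.sin(a),-g[0]*np.sin(a)+g[1]*np.cos(a),g[2]])*1000).round(1),'toolx',T[:,0].round(3), 'F',s['wrist_force'].round(1))
cal=calibration('wrist'); im,d=grab_frame('wrist'); save(sys.argv[1],im)
E
python3 chk.py w4
```

```text
time: 6.93
eef_pos: [0.5047, 0.173, 0.2274]
tcp_rot: [-0.16, 0.689, -0.16, -0.688]
wrist_force: [-0.0, 1.0, 0.0]
opening: 0.0242
fuse est in seat mm [-9.9 -0.4 20.9] toolx [ 0.001 -0.    -1.   ] F [-0.  1.  0.]
```

View pics/w4.png

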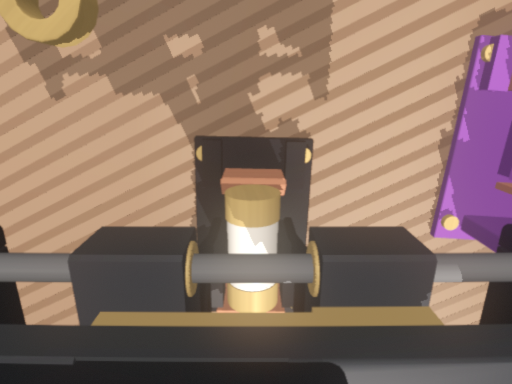

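The held fuse's near end is over the stop (about 252,180), and the plate shows just beyond the far end (about 250,310), so it is aligned. Next I push the plate back.

```bash
python3 -m creep '[[0,-0.4,0,0,0,0,2],[0,-0.8,0,0,0,0,2],[0,-1.2,0,0,0,0,2],[0,-1.6,0,0,0,0,2],[0,-1.7,0,0,0,0,2],[0,-1.7,0,0,0,0,2],[0,-1.7,0,0,0,0,2]]'
python3 chk.py w5
```

```text
time: 7.57
eef_pos: [0.5121, 0.1872, 0.2284]
tcp_rot: [-0.159, 0.689, -0.161, -0.689]
wrist_force: [-1.4, -7.8, 4.1]
opening: 0.0246
fuse est in seat mm [ 5.6 -0.6 21.9] toolx [-0.    -0.003 -1.   ] F [-1.4 -7.8  4.1]
```

View pics/w5.png

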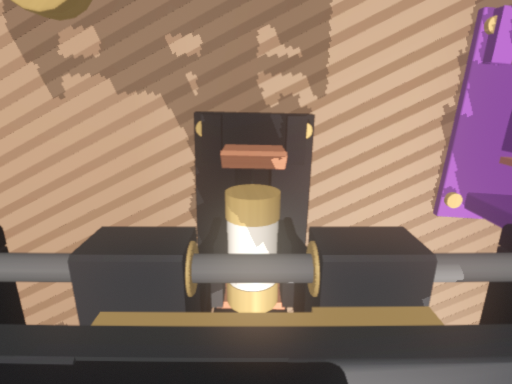

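The spring pushes back with about 8 N, so the plate is back about 12 mm. The fuse has not slipped in the grip and its near end (row 190) is clear of the stop (row 165). Lowering next.

```bash
python3 -m creep '[[0.4,0,0,0,0,0,2],[0.8,0,0,0,0,0,2],[1.2,0,0,0,0,0,2],[1.6,0,0,0,0,0,2],[1.9,0,0,0,0,0,2],[2.0,0,0,0,0,0,2],[2.0,0,0,0,0,0,2],[2.0,0,0,0,0,0,2]]'
python3 chk.py w6
```

```text
time: 8.28
eef_pos: [0.511, 0.1859, 0.2082]
tcp_rot: [0.158, -0.687, 0.163, 0.69]
wrist_force: [-2.5, -5.1, 0.4]
opening: 0.0244
fuse est in seat mm [3.  0.2 1.7] toolx [-0.005 -0.007 -1.   ] F [-2.5 -5.1  0.4]
```

View pics/w6.png

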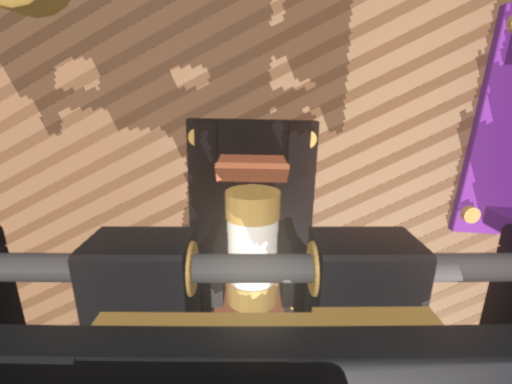

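```bash
python3 -m creep '[[0.15,0,0,0,0,0,2],[0.3,0,0,0,0,0,2],[0.3,0,0,0,0,0,2],[0.3,0,0,0,0,0,2]]'
python3 chk.py w7
```

```text
time: 8.67
eef_pos: [0.5102, 0.1849, 0.2052]
tcp_rot: [0.157, -0.686, 0.164, 0.691]
wrist_force: [-2.9, -6.1, 0.5]
opening: 0.0246
fuse est in seat mm [ 1.1  0.7 -1.2] toolx [-0.008 -0.009 -1.   ] F [-2.9 -6.1  0.5]
```

```bash
python3 -m creep '[[0.15,-0.2,0,0,0,0,2],[0.3,-0.2,0,0,0,0,2],[0.3,-0.2,0,0,0,0,2]]'
python3 chk.py w8
```

```text
time: 8.97
eef_pos: [0.5109, 0.1856, 0.2043]
tcp_rot: [0.155, -0.686, 0.166, 0.691]
wrist_force: [-3.7, -8.1, 12.9]
opening: 0.0245
fuse est in seat mm [ 1.4  0.6 -2.1] toolx [-0.01  -0.013 -1.   ] F [-3.7 -8.1 12.9]
```

View pics/w8.png

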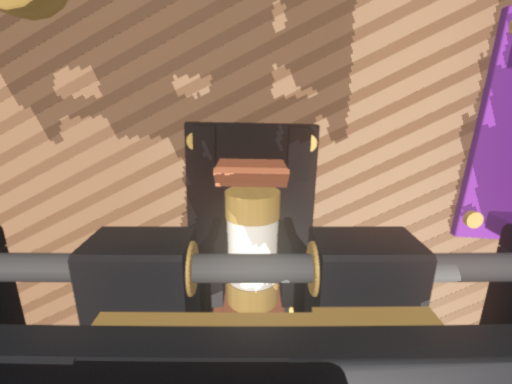

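```bash
python3 -m creep '[[0,0.2,0,0,0,0,2],[0,0.35,0,0,0,0,2],[0,0.35,0,0,0,0,2],[0,0.35,0,0,0,0,4.5],[0,0.35,0,0,0,0,4.5],[0,0.35,0,0,0,0,4.5],[0,0.35,0,0,0,0,4.5],[-2,0.35,0,0,0,0,4.5],[-5,0.35,0,0,0,0,4.5],[-9,0.35,0,0,0,0,4.5],[-13,0.35,0,0,0,0,4.5],[-13,-4,0,0,0,0,4.5],[-13,-6,0,0,0,0,4.5],[-13,-6,0,0,0,0,4.5],[-13,-6,0,0,0,0,4.5]]'
python3 - <<'E'
from h import *
cal=calibration('wrist'); im,d=grab_frame('wrist'); save('w9',im)
for t in ['fuse_mid','seat']:
    for r in place_of('wrist',t)[:2]: print(t,round(r['p'],2),r['point'],atz(cal,[r['point']],.036).round(4))
v,u=np.nonzero(d>0); P=topos(cal,np.c_[u,v],d[v,u]); a=np.radians(63.8)
g=P-[.509,.182,.036]; L=np.c_[g[:,0]*np.cos(a)+g[:,1]*np.sin(a),-g[:,0]*np.sin(a)+g[:,1]*np.cos(a),g[:,2]]
col=im[v,u]
for x in np.arange(-42,46,4): 
    q=L[(abs(L[:,0]*1000-x)<2)&(abs(L[:,1])<.003)]
    if len(q): print(x,len(q),np.median(q[:,2]*1000).round(1),end=' | ')
m=(abs(L[:,0])<.02)&(abs(L[:,1])<.02)&(L[:,2]>.004); q=L[m]; print('\nfuse y range',np.percentile(q[:,1]*1000,[1,50,99]).round(1)); print('fuse line', np.polyfit(q[:,0],q[:,1],1))
E
```

```text
time: 10.27
eef_pos: [0.5387, 0.2414, 0.3329]
tcp_rot: [0.155, -0.686, 0.166, 0.692]
wrist_force: [-0.4, -0.8, -0.1]
opening: 0.045
fuse_mid 0.61 [248.7, 113.2] [[0.5106 0.1824 0.036 ]]
seat 0.79 [251.9, 113.0] [[0.5081 0.1835 0.036 ]]
seat 0.67 [455.3, 38.6] [[0.3323 0.2029 0.036 ]]
-42 2 0.4 | -38 40 1.8 | -34 35 -1.1 | -30 28 5.0 | -26 35 13.9 | -22 35 13.8 | -18 36 13.7 | -14 41 13.2 | -10 35 13.2 | -6 35 13.3 | -2 35 13.5 | 2 35 13.7 | 6 35 13.6 | 10 35 13.5 | 14 35 13.6 | 18 35 14.2 | 22 35 14.2 | 26 30 14.3 | 30 167 199.0 | 34 404 201.8 | 38 1620 225.2 | 42 645 214.7 | 
fuse y range [-10.5   1.5  13.4]
fuse line [0.01393658 0.00131847]
```

View pics/w9.png

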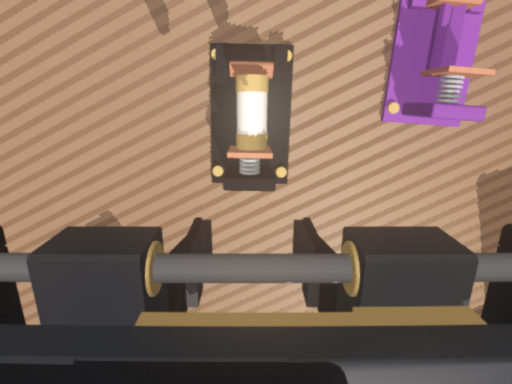

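The fuse lies level in the black base, between the stop (row 68) and the plate (row 153). Its top is 13.5 mm above the seat point, as it should be, and the gripper is clear.

```bash
python3 -c "
from cell import *
print(sign_off())"
```

```text
the job is handed in; nothing more can be done
None
```

The fat white fuse is in the black fuse base, held by the spring and let go. I handed the job in at about 10.3 s of the 38 s. I gripped the fuse across its middle and carried it level over the stop. There I pushed the plate back about 12 mm (about 8 N), lowered the fuse to about 13 N of bed contact, and eased it to the stop before opening.

Last checks, from the wrist camera after I backed away:
- **Height and level:** the fuse's top is 13.2 to 14.3 mm above the seat point along its length, where 13.5 mm is ideal, so it is level and home.
- **Along and across the bed:** its near end is at the stop. Its far end is on the plate, so the plate should be back about 6 mm. The fuse's centre measured about 1.5 mm off across the bed, and its axis within about 1 degree of the bed's.
- **Robot clear:** the wrist force is under 1 N and the gripper touches nothing.

- **Disagreement:** the camera put the fuse about 6.5 mm below the grasp point. Bed contact came about 2 mm lower than that predicted, so it was probably nearer 4.5 mm.
- **Not measured directly:** I have no reading of the contact joint. The plate's travel is inferred from the picture and the spring force.

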